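Park the examination lamp with its stem balanced upright

TASK

The examination lamp has been left with its stem flopped over on its stop, because the spring at its foot is a little too weak to hold the head up. Take the lamp by its black carrying grip and lift it clear of the counter, bring the stem upright by moving the base alone and keep it balanced in the air, touched by nothing, for at least 4 seconds. Then bring it, stem still upright and base level, to the parking bracket, slide the stem gently home between the prongs of the fork, stand the base softly on the counter and let go; keep your hand off the stem and head and leave the other things alone.

Things in the scene. Friction and masses are not known exactly. Their poses are not given: they have to be found in the camera images.
- lamp: Examination lamp: its white base, a plate 270 x 130 x 14 mm with a power unit (80 x 110 mm, top 36 mm up) at the rear end and the stem's yoke near the front end. Origin: centre of the plate's underside; x points from the rear (grip) to the front (stem), z up. Base 0.50 kg, most of it in the power unit, 95 mm behind the origin. Stands loose; the stem's lean does not tip it.
- grip (a point): Centre of the lamp's black carrying grip, a bar 70 mm long (along the base's x), 16 mm wide (y) and 24 mm tall on two short posts; 60 mm behind the base's origin, 70 mm above its underside. Take it from above, fingers closing along the base's y; fingertips may reach 25 mm below this point. Grip with 40 N or more, or it may turn in the fingers.
- pivot (a point): The stem's pivot in the yoke: 95 mm ahead of the base's origin, 50 mm above its underside. A spring of 0.45 N m/rad pulls the stem square to the base, but gravity is a little stronger: left alone, the stem topples from upright to either stop with a time constant of about 0.5 s. Tilting the base towards one side sends the stem to the other. Damping 0.01 N m s/rad, no dry friction.
- stem (a joint): Angle of the stem to the base (rad) about the base's x axis: 0 = square to the base, positive = leaning to the base's -y side. Stops at -0.25 and +0.25; it starts lying on the -0.25 stop (leaning to +y). Turning the base by more than about +0.02 to +0.04 rad about its x axis makes it rise off this stop.
- shaft: The stem: aluminium tube of 14 mm diameter with a round white head (90 mm diameter, 48 mm deep, facing the base's front). Origin at the pivot, z along the stem. Nominal: 0.24 kg, gravity moment 0.505 N m per rad of lean, inertia 0.0133 kg m2 about the pivot, first moment 0.0515 kg m; the true mass is 4 % less to 6 % more. The robot must not touch it.
- head (a point): Centre of the lamp head, 270 mm from the pivot along the stem.
- stem_mid (a point): Point on the stem's axis 160 mm from the pivot, the part that goes into the fork (210 mm above the counter when the lamp stands upright). The tube is free from 120 to 200 mm above the pivot.
- bracket: Parking bracket, fixed on the counter: steel foot (120 mm wide, 10 mm high, 63 to 153 mm beyond the origin), a post at 105 mm and on it an open fork of 10 mm bar. Origin: on the counter under the parked stem's place; x points from the fork's mouth to the post, z up. The parked lamp's base lies under the fork, its x along this x, its front edge 40 mm beyond the stem.
- fork (a point): Place of the parked stem, 210 mm above the bracket's origin, at the height of the prongs. The prongs lie 23 mm to either side (36 mm clear between), run straight for 45 mm towards the mouth (-x), then flare to 56 mm either side at 78 mm. A cross bar stops the stem 10 mm beyond this point. Home: stem between the prongs, within about 20 mm of this point along x.
- glove_box: White and yellow carton of gloves, 240 x 120 x 85 mm (x, y, z), origin at the centre of its underside. Leave alone.
- bottle: Bottle, 72 mm diameter, 190 mm tall, origin at the centre of its underside. Leave alone.
- tray: Steel instrument tray, 220 x 110 mm (x, y), 34 mm high, origin at the centre of its underside. Leave alone.

How it is judged:
By the outcome, as a careful person would: the job done as asked, in the order asked, and still so for the second after the job is handed in, with the robot touching nothing.
It also fails if it takes over 69 s, if anything falls off the work surface, if the arm or the gripper's body presses on something with over 40 N, if the wrist force passes 120 N, or if a joint passes its speed limit or range.

ROBOT

A 6-joint arm with a two-finger parallel gripper is mounted at the origin on the work surface. World frame = base frame: x ahead of the robot, y to its left, z up, the work surface at z = 0. Lengths are in mm, angles in rad, forces in N, time in s.
With the tool pointing down it reaches from about 250 to 775 mm from the base axis. Payload 4 kg.
Tool frame: the origin (TCP) lies on the centre line of the jaws, within the pads' length; the fingertips stand 14 mm ahead of it and the grasp point (between the pads) lies 5 mm behind it; z points along the fingers, y is the line along which they close (so a half turn about z gives the same grasp; the last joint's range is limited). The gripper opens to 85 mm and grips with 20 to 120 N. Pads are 22 mm wide; open, the fingers measure 114 mm over their backs; the gripper's body (76 mm by 85 mm) begins 54 mm behind the grasp point. The pads swing forward as they close: fully open they stand 13 mm farther back than shut.
Start: joints at [-1.314, 0.087, 1.371, -0, 1.684, -0.103], TCP at [193.645, -514.799, 245.341] pointing down, gripper open.
Joint ranges: [-3.1, 3.1], [-0.76, 2.03], [0.27, 2.55], [-1.08, 4.22], [0.17, 2.65], [-2.57, 2.57]. Speed limits (rad/s): [2.79, 2.79, 3.14, 3.14, 3.14, 3.14].

INTERFACE

Orientations are given as a unit quaternion [x, y, z, w].
In Python, from plant import robot gives the robot as it stands. The module is installed in compiled form; this text tells all that it offers.
- The arm moves only by the shell command python3 -m inch 'ROWS' [FORCE]. ROWS is JSON, a list of rows, each an object of numbers: "tx", "ty", "tz": the shift along the tool's x, y, z normalised to -1 to 1, where 1 is 25 mm; "turn": the turn about the tool's z normalised to -1 to 1, where 1 is 0.5 rad; "hand": the opening, from -1 (shut) to 1 (fully open). A call has 1 to 12 rows; each row shifts and turns the commanded pose from where the row before left it, along the tool's axes as they then stand; what a row does not reach is not made up. A row lasts 1/12 s, in which the tool goes at most 41.7 mm and 7.16 degrees, less where a joint would pass 70% of its speed; a pose out of reach is approached as far as the arm can. A call with a number of a shift or a turn outside -1 to 1 is refused whole. A call with a gripper value outside its range is refused whole. The fingers move at their own pace and stop on an object; FORCE is the grip in N (left out, the last holds). Time passes only in rows, so rows that do not move let the fingers close. It gives the time, the measured TCP pose, the force, the opening and the grip force at its end, in the units of the state.
- robot.observe(): the state, without advancing time (a new reading comes with each control period).
- robot.capture(name): name is "scene" or "top" or "wrist"; returns the picture (480x640x3 uint8, blue, green, red); there is no depth.
- robot.camera_model(name): a dict with "fx", "fy", "cx", "cy" (pixels), "view" (4x4, takes a point from world to camera coordinates). Camera axes: x right, y up, looking along -z (the intrinsics and any distortion apply to the point x, -y, -z); pixel columns grow to the right and rows downward; lengths in mm; the calibration is good to about 2 mm. A picture is of the moment at which its call begins: read the wrist's pose just before it. camera_model takes no time and is no camera call; for the wrist camera it gives the pose at the moment of the call.
- robot.job_done(): hands the job in; it is judged then, once.
The state is a dict: "clock": time; "joints": joint angles; "qvel": joint speeds; "tau": joint torques, N m; "position": TCP position; "ee_rot": TCP orientation; "force": force on the tool from outside, world axes, zero at the start; "torque": the same for the moment, N m; "opening": opening from 0.0 (shut) to 1.0 (fully open); "gripper_force": force on a finger pad.
Only numpy, scipy, OpenCV 4.12 (cv2) and the standard library are available. Lean on these libraries where they do the work, as an engineer would, in place of code of your own. Each camera call takes 0.05 s, during which the arm holds its last target. There are 200 camera calls.

## Working session

There is one attempt and no reset: what is moved stays moved. The work goes in short steps, Python scripts to look and compute and a shell command to move; the robot and the scene stay as the last step left them, time stands still between calls to the robot, and variables do not carry over. Pictures are saved under pics/ and viewed, at most 10 in all, crops included, and the job is handed in when it is done.

```bash
mkdir -p pics; ls
python3 - <<'E'
from plant import robot
import cv2,json,numpy as np
s=robot.observe();print({k:np.round(v,4).tolist() for k,v in s.items()})
ims=[]
for n in("scene","top","wrist"):
    im=robot.capture(n);cv2.imwrite(f'pics/{n}0.png',im);m=robot.camera_model(n)
    print(n,{k:np.round(v,4).tolist() if not isinstance(v,str) else v for k,v in m.items()})
E
```

```text
pics
{'clock': 0.0, 'joints': [-1.3141, 0.088, 1.3723, 0.0, 1.6836, -0.1031], 'qvel': [0.0011, -0.0015, 0.0014, -0.0003, 0.0001, -0.0005], 'tau': [0.0001, -35.1869, -31.3274, -0.0002, 0.0108, 0.0], 'position': [193.5192, -514.3313, 244.1162], 'ee_rot': [0.9839, 0.1789, -0.0001, -0.0011], 'force': [0.3837, -0.3627, -1.7926], 'torque': [-0.0345, 0.0189, 0.0125], 'gripper_force': 0.0, 'opening': 0.9996}
scene {'fx': 441.0412, 'fy': 441.0412, 'cx': 310.6258, 'cy': 236.9195, 'view': [[-0.8016, 0.5976, 0.0161, 480.1878], [-0.4639, -0.6388, 0.6138, 156.0417], [0.3771, 0.4845, 0.7893, -1588.4167], [0.0, 0.0, 0.0, 1.0]]}
top {'fx': 467.1932, 'fy': 467.1932, 'cx': 320.9028, 'cy': 233.8153, 'view': [[0.0187, -0.9996, 0.0194, -32.641], [0.9942, 0.0206, 0.1056, -624.8448], [-0.1059, 0.0173, 0.9942, -1333.9238], [0.0, 0.0, 0.0, 1.0]]}
wrist {'fx': 374.5578, 'fy': 374.5578, 'cx': 317.5904, 'cy': 238.2011, 'view': [[0.3504, -0.9366, -0.0002, -549.2493], [0.8966, 0.3355, -0.2889, 37.959], [0.2707, 0.1011, 0.9573, -378.2643], [0.0, 0.0, 0.0, 1.0]]}
```

View pics/scene0.png

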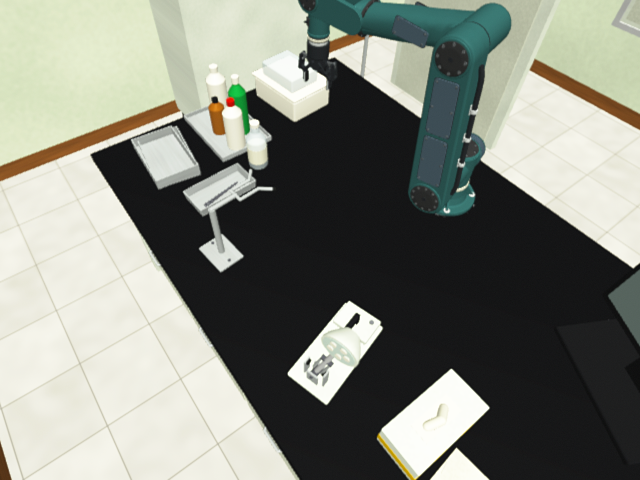

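View pics/top0.png

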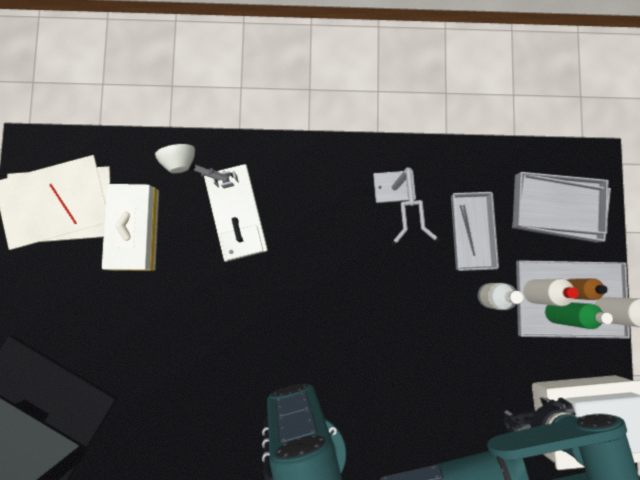

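```bash
cat > h.py <<'E'
import numpy as np,cv2
from plant import robot
def ray(n,uv,z,m=None):
    m=m or robot.camera_model(n);V=np.array(m['view']);R=V[:3,:3];c=-R.T@V[:3,3]
    d=R.T@np.array([(uv[0]-m['cx'])/m['fx'],-(uv[1]-m['cy'])/m['fy'],-1])
    return c+d*(z-c[2])/d[2]
def proj(n,P):
    m=robot.camera_model(n);V=np.array(m['view']);p=V[:3,:3]@np.array(P)+V[:3,3]
    return np.array([m['cx']+m['fx']*p[0]/-p[2],m['cy']-m['fy']*p[1]/-p[2]])
E
python3 - <<'E'
from h import *
t=cv2.imread('pics/top0.png');print({k:v for k,v in robot.camera_model('top').items() if k!='view'})
a=cv2.resize(t[140:270,140:280],None,fx=4,fy=4,interpolation=cv2.INTER_CUBIC)[:,:400*2]
b=cv2.resize(t[150:280,365:505],None,fx=4,fy=4,interpolation=cv2.INTER_CUBIC)
c=np.hstack([a,b]);cv2.imwrite('pics/crop.png',cv2.resize(c,(800,372),interpolation=cv2.INTER_AREA))
# lamp base: dark grip + white contour
g=cv2.cvtColor(t,cv2.COLOR_BGR2GRAY)
w=(g>150).astype(np.uint8);w[:, :195]=0;w[:,275:]=0;w[:150]=0;w[275:]=0
C=max(cv2.findContours(w,0,2)[0],key=cv2.contourArea)
print('lamp',cv2.minAreaRect(C),cv2.approxPolyDP(C,4,True)[:,0].tolist())
w=(g>110).astype(np.uint8);w[:, :365]=0;w[:,442:]=0;w[:155]=0;w[250:]=0
for C in cv2.findContours(w,0,2)[0]:
    if cv2.contourArea(C)>20: print('br',cv2.boundingRect(C),cv2.approxPolyDP(C,2,True)[:,0].tolist())
E
```

```text
{'fx': 467.19321878995265, 'fy': 467.19321878995265, 'cx': 320.90276611679366, 'cy': 233.81534168590542}
lamp ((234.67649841308594, 212.2058868408203), (89.01056671142578, 44.38401794433594), 75.96376037597656) [[245, 165], [218, 171], [234, 176], [225, 183], [218, 180], [218, 187], [204, 176], [224, 260], [266, 250]]
br (373, 168, 64, 74) [[374, 173], [377, 202], [404, 201], [401, 202], [403, 229], [394, 240], [397, 241], [406, 230], [404, 205], [419, 204], [421, 228], [434, 239], [435, 235], [424, 226], [422, 202], [414, 200], [413, 175], [410, 168], [398, 172]]
```

View pics/crop.png

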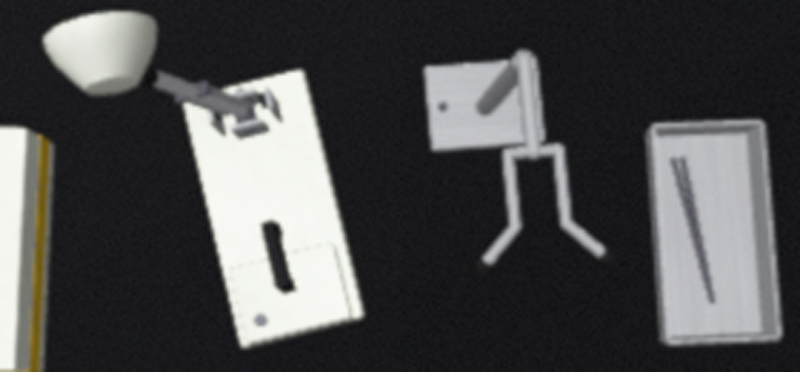

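Run:
```python
from h import *
r=lambda uv,z:ray('top',uv,z)[:2]
P=np.array([r(u,14) for u in[(245,165),(266.5,250.5),(224,260.5),(204,174)]]);print(P.round(1))
fit=[]
def sim(A,B):
    M,_=cv2.estimateAffinePartial2D(np.float32(A),np.float32(B));return M
M=sim([(135,-65),(-135,-65),(-135,65),(135,65)],P)
print('lamp',M[:,2],np.arctan2(M[1,0],M[0,0]),np.hypot(M[0,0],M[1,0]),'grip',M@[-60,0,1],'piv',M@[95,0,1])
t=cv2.imread('pics/top0.png');g=cv2.cvtColor(t,6);k=((g<90)&(cv2.fillPoly(np.zeros_like(g),[np.int32([(228,212),(240,212),(248,245),(234,248)])],1)>0))
ys,xs=np.nonzero(k);print('gripC',r((xs.mean(),ys.mean()),76),len(xs)); vx=np.linalg.svd(np.c_[xs,ys]-[xs.mean(),ys.mean()])[2][0];a=r((xs.mean(),ys.mean()),80);b=r(np.array([xs.mean(),ys.mean()])+vx*10,80);print('yaw',np.arctan2(*(b-a)[::-1]))
B=np.array([r(u,210) for u in[(404.5,229),(422,227.5),(395.5,240.5),(434.5,237)]]);print(B.round(1))
M=sim([(-45,23),(-45,-23),(-78,56),(-78,-56)],B)
print('fork',M[:,2],np.arctan2(M[1,0],M[0,0]),np.hypot(M[0,0],M[1,0]))
# scene check
for p in [(-45,23),(-45,-23),(-78,56),(-78,-56)]: print(proj('scene',[*(M@[*p,1]),210]).round(1))
# tray/bottle
for u in [(453,193),(492,192),(498,268),(457,270)]: print('tray',r(u,34).round())
print('bottle top',r((516,297),185).round(),'glove',[r(u,85).round() for u in[(158,187),(153,271)]])
```

```text
[[830.7 211.4]
 [574.6 138.9]
 [542.7 262.6]
 [800.3 332.8]]
lamp [686.11747869 236.64327768] 0.2720012788967523 0.9806149735667651 grip [629.44370927 220.83617563] piv [775.85094694 261.67118924]
gripC [628.39366535 218.69686615] 120
yaw -2.8554214031456806
[[ 623.4 -230.9]
 [ 628.2 -275.8]
 [ 593.4 -207.8]
 [ 604.4 -307.8]]
fork [ 667.38460143 -250.90866125] 0.10254585890774215 0.8918535908878612
[257.1 187.8]
[248.5 180.5]
[271.1 188.4]
[250.3 170.8]
tray [ 755. -410.]
tray [ 761. -527.]
tray [ 536. -540.]
tray [ 527. -419.]
bottle top [ 456. -525.] glove [array([743., 443.]), array([507., 444.])]
```

```bash
python3 -m inch '[{"tx":0.3,"ty":-0.25,"turn":0.16},{"tx":1,"ty":-0.8},{"tx":1,"ty":-0.8},{"tx":1,"ty":-0.8},{"tx":1,"ty":-0.8},{"tx":1,"ty":-0.8},{"tx":1,"ty":-0.8},{"tx":1,"ty":-0.8},{"tx":1,"ty":-0.8},{"tx":1,"ty":-0.8},{"tx":1,"ty":-0.8},{"tx":1,"ty":-0.8}]'; python3 -m inch '[{"tx":0}]';python3 -m inch '[{"tx":0}]'
python3 - <<'E'
from h import *
s=robot.observe();print(s['position'],s['ee_rot'])
r=lambda uv,z:ray('top',uv,z)[:2]
print([r(u,10).round(1) for u in[(374,173),(377,202),(401.8,203.2)]])
print([r(u,210).round(1) for u in[(401.8,203.2),(421,201.8),(405.6,228),(423.1,227)]])
# reference-free: scene triangulation of the bends
E
```

```text
[ 193.51630943 -514.46106167  244.3919951 ] [ 9.83867018e-01  1.78899276e-01 -6.86775365e-05 -8.57745006e-04]
[array([ 816.2, -177.9]), array([ 727.5, -187.5]), array([ 725.5, -262.3])]
[array([ 690.1, -223.9]), array([ 694.8, -273.5]), array([ 626. , -233.7]), array([ 629.5, -278.7])]invalid input at $[0]: expected keys tx, ty, tz, turn, hand
invalid input at $[0]: expected keys tx, ty, tz, turn, hand
invalid input at $[0]: expected keys tx, ty, tz, turn, hand
```

```bash
python3 -m inch '[{"tx":0.3,"ty":-0.25,"tz":0,"turn":0.16,"hand":1},{"tx":1,"ty":-0.8,"tz":0,"turn":0,"hand":1},{"tx":1,"ty":-0.8,"tz":0,"turn":0,"hand":1},{"tx":1,"ty":-0.8,"tz":0,"turn":0,"hand":1},{"tx":1,"ty":-0.8,"tz":0,"turn":0,"hand":1},{"tx":1,"ty":-0.8,"tz":0,"turn":0,"hand":1},{"tx":1,"ty":-0.8,"tz":0,"turn":0,"hand":1},{"tx":1,"ty":-0.8,"tz":0,"turn":0,"hand":1},{"tx":1,"ty":-0.8,"tz":0,"turn":0,"hand":1},{"tx":1,"ty":-0.8,"tz":0,"turn":0,"hand":1},{"tx":1,"ty":-0.8,"tz":0,"turn":0,"hand":1},{"tx":1,"ty":-0.8,"tz":0,"turn":0,"hand":1}]'; for i in 1 2 3; do python3 -m inch '[{"tx":0,"ty":0,"tz":0,"turn":0,"hand":1}]'; done
```

```text
clock: 1.15
position: [402.5, -217.4, 245.1]
ee_rot: [0.99, 0.139, -0.0, -0.0]
force: [0.3, -1.2, 0.4]
opening: 1.002
gripper_force: 0.0
clock: 1.23
position: [404.2, -214.6, 245.1]
ee_rot: [0.99, 0.143, 0.001, -0.001]
force: [0.4, -0.0, -0.6]
opening: 1.002
gripper_force: 0.0
clock: 1.32
position: [402.5, -217.7, 245.0]
ee_rot: [0.99, 0.141, -0.0, -0.0]
force: [0.7, -0.9, -0.0]
opening: 0.999
gripper_force: 0.0
clock: 1.4
position: [401.7, -219.1, 245.0]
ee_rot: [0.99, 0.14, -0.0, 0.0]
force: [-0.3, -1.1, 0.3]
opening: 1.0
gripper_force: 0.0
```

```bash
python3 -m inch '[{"tx":0.9,"ty":-0.95,"tz":0,"turn":0,"hand":1},{"tx":0.9,"ty":-0.95,"tz":0,"turn":0,"hand":1},{"tx":1,"ty":-1,"tz":0,"turn":0,"hand":1},{"tx":1,"ty":-1,"tz":0,"turn":0,"hand":1},{"tx":1,"ty":-1,"tz":0,"turn":0,"hand":1},{"tx":1,"ty":-1,"tz":0,"turn":0,"hand":1},{"tx":1,"ty":-1,"tz":0,"turn":0,"hand":1},{"tx":1,"ty":-1,"tz":0,"turn":0,"hand":1},{"tx":1,"ty":-1,"tz":0,"turn":0,"hand":1},{"tx":1,"ty":-1,"tz":0,"turn":0,"hand":1},{"tx":1,"ty":-1,"tz":0,"turn":0,"hand":1},{"tx":1,"ty":-1,"tz":0,"turn":0,"hand":1}]' >/dev/null;  python3 -m inch '[{"tx":0.9,"ty":-1,"tz":0,"turn":0,"hand":1},{"tx":0.8,"ty":-1,"tz":0,"turn":0,"hand":1},{"tx":0,"ty":-0.5,"tz":1,"turn":0,"hand":1},{"tx":0,"ty":0,"tz":1,"turn":0,"hand":1},{"tx":0,"ty":0,"tz":1,"turn":0,"hand":1},{"tx":0,"ty":0,"tz":1,"turn":0,"hand":1},{"tx":0,"ty":0,"tz":0,"turn":0,"hand":1},{"tx":0,"ty":0,"tz":0,"turn":0,"hand":1}]'
python3 - <<'E'
from h import *
im=robot.capture('wrist');s=robot.observe();cv2.imwrite('pics/w1.png',im);cv2.imwrite('pics/top1.png',robot.capture('top'))
print(s['position'],s['ee_rot'],proj('wrist',[628.5,219.5,82]))
E
```

```text
clock: 3.07
position: [626.4, 218.3, 142.9]
ee_rot: [0.99, 0.138, -0.003, 0.0]
force: [0.3, -0.2, 0.3]
opening: 1.0
gripper_force: 0.0
[627.59001689 218.88442551 145.58288051] [ 9.90362896e-01  1.38496530e-01 -1.26251840e-04  1.68909385e-04] [317.56978557 261.4029271 ]
```

View pics/w1.png

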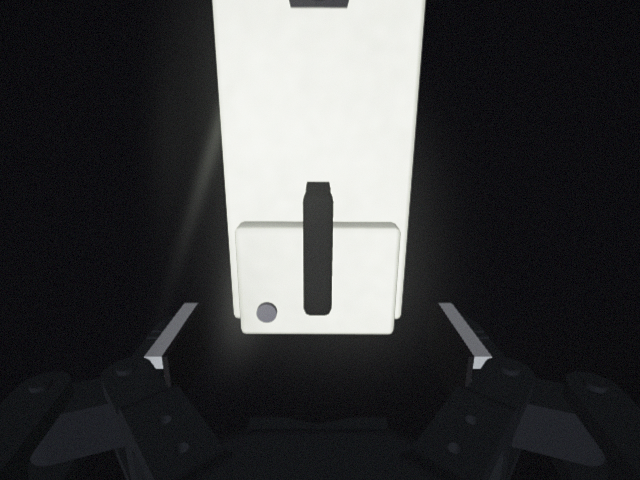

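```bash
python3 -m inch '[{"tx":0.05,"ty":0,"tz":0.8,"turn":0,"hand":1},{"tx":0,"ty":0,"tz":0.8,"turn":0,"hand":1},{"tx":0,"ty":0,"tz":0.8,"turn":0,"hand":1},{"tx":0,"ty":0,"tz":0.6,"turn":0,"hand":1},{"tx":0,"ty":0,"tz":0.24,"turn":0,"hand":1},{"tx":0,"ty":0,"tz":0,"turn":0,"hand":1}]' 60;  python3 -m inch '[{"tx":0,"ty":0,"tz":0,"turn":0,"hand":-1},{"tx":0,"ty":0,"tz":0,"turn":0,"hand":-1},{"tx":0,"ty":0,"tz":0,"turn":0,"hand":-1},{"tx":0,"ty":0,"tz":0,"turn":0,"hand":-1},{"tx":0,"ty":0,"tz":0,"turn":0,"hand":-1},{"tx":0,"ty":0,"tz":0,"turn":0,"hand":-1},{"tx":0,"ty":0,"tz":0,"turn":0,"hand":-1},{"tx":0,"ty":0,"tz":0,"turn":0,"hand":-1},{"tx":0,"ty":0,"tz":0,"turn":0,"hand":-1},{"tx":0,"ty":0,"tz":0,"turn":0,"hand":-1}]' 60
```

```text
clock: 3.67
position: [628.4, 220.2, 64.4]
ee_rot: [0.99, 0.139, -0.0, 0.0]
force: [-0.3, -0.2, 0.1]
opening: 1.0
gripper_force: 0.0
clock: 4.5
position: [628.8, 220.2, 65.3]
ee_rot: [0.99, 0.139, 0.001, 0.0]
force: [-0.4, -3.7, 4.8]
opening: 0.176
gripper_force: 60.9
```

```bash
python3 -m inch '[{"tx":0,"ty":0,"tz":-0.2,"turn":0,"hand":-1},{"tx":0,"ty":0,"tz":-0.4,"turn":0,"hand":-1},{"tx":0,"ty":0,"tz":-0.5,"turn":0,"hand":-1},{"tx":0,"ty":0,"tz":-0.5,"turn":0,"hand":-1},{"tx":0,"ty":0,"tz":-0.4,"turn":0,"hand":-1},{"tx":-0.5,"ty":0,"tz":0,"turn":0.05,"hand":-1},{"tx":-0.5,"ty":0,"tz":0,"turn":0.05,"hand":-1},{"tx":-0.5,"ty":0,"tz":0,"turn":0.05,"hand":-1},{"tx":-0.5,"ty":0,"tz":0,"turn":0.05,"hand":-1},{"tx":-0.5,"ty":0,"tz":0,"turn":0.05,"hand":-1},{"tx":-0.5,"ty":0,"tz":0,"turn":0.05,"hand":-1},{"tx":-0.5,"ty":0.1,"tz":0,"turn":0.05,"hand":-1}]'
python3 -m inch '[{"tx":-0.6,"ty":0.3,"tz":0,"turn":0,"hand":-1},{"tx":-0.6,"ty":0.5,"tz":0,"turn":0,"hand":-1},{"tx":-0.6,"ty":0.65,"tz":0,"turn":0,"hand":-1},{"tx":-0.6,"ty":0.65,"tz":0,"turn":0,"hand":-1},{"tx":-0.6,"ty":0.65,"tz":0,"turn":0,"hand":-1},{"tx":-0.6,"ty":0.65,"tz":0,"turn":0,"hand":-1},{"tx":-0.6,"ty":0.65,"tz":0,"turn":0,"hand":-1},{"tx":-0.6,"ty":0.65,"tz":0,"turn":0,"hand":-1},{"tx":-0.6,"ty":0.65,"tz":0,"turn":0,"hand":-1},{"tx":-0.6,"ty":0.65,"tz":0,"turn":0,"hand":-1},{"tx":-0.6,"ty":0.65,"tz":0,"turn":0,"hand":-1},{"tx":-0.6,"ty":0.65,"tz":0,"turn":0,"hand":-1}]'
python3 -m inch '[{"tx":-0.5,"ty":0.6,"tz":0,"turn":0,"hand":-1},{"tx":-0.5,"ty":0.55,"tz":0,"turn":0,"hand":-1},{"tx":-0.5,"ty":0.5,"tz":0,"turn":0,"hand":-1},{"tx":-0.5,"ty":0.44,"tz":0,"turn":0,"hand":-1},{"tx":-0.5,"ty":0.38,"tz":0,"turn":0,"hand":-1},{"tx":-0.4,"ty":0.32,"tz":0,"turn":0,"hand":-1},{"tx":-0.1,"ty":0.26,"tz":0,"turn":0,"hand":-1},{"tx":0,"ty":0.2,"tz":0,"turn":0,"hand":-1},{"tx":0,"ty":0.14,"tz":0,"turn":0,"hand":-1},{"tx":0,"ty":0.09,"tz":0,"turn":0,"hand":-1},{"tx":0,"ty":0.04,"tz":0,"turn":0,"hand":-1},{"tx":0,"ty":0,"tz":0,"turn":0,"hand":-1}]'
python3 - <<'E'
from h import *
for i in range(2):
    im=robot.capture('top');s=robot.observe();cv2.imwrite(f'pics/t2_{i}.png',im)
    print(s['position'],s['ee_rot'],s['clock'],s['force'],s['torque'])
cv2.imwrite('pics/t2c.png',cv2.resize(im[150:350,300:520],None,fx=3,fy=3))
E
```

```text
clock: 5.5
position: [542.3, 200.9, 115.4]
ee_rot: [0.999, 0.052, 0.0, -0.0]
force: [-0.5, 0.7, -7.9]
opening: 0.177
gripper_force: 59.2
clock: 6.5
position: [382.6, -0.6, 115.7]
ee_rot: [0.999, 0.053, 0.001, 0.0]
force: [-0.1, -0.1, -8.0]
opening: 0.175
gripper_force: 59.2
clock: 7.5
position: [318.0, -95.3, 114.3]
ee_rot: [0.999, 0.053, -0.0, -0.0]
force: [-0.1, 0.1, -7.9]
opening: 0.179
gripper_force: 59.2
[317.88003297 -95.09852061 114.23769535] [ 9.98614628e-01  5.26190524e-02 -1.33262543e-04 -2.05485311e-04] 7.55 [ 0.37508261  0.69021025 -6.97400862] [-0.1374633   0.29204011  0.05573749]
[317.78443133 -95.04301302 114.17656705] [ 9.98612533e-01  5.26585956e-02 -1.91275663e-04 -2.11356127e-04] 7.6 [ 0.26514043 -0.60215779 -7.34992761] [-0.14263014  0.28388084 -0.05351086]
```

View pics/t2c.png

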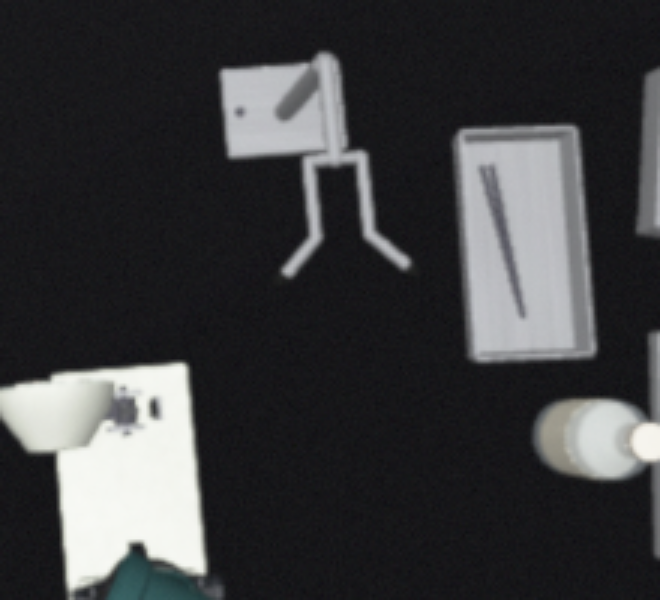

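```bash
cat >> h.py <<'E'
from scipy.spatial.transform import Rotation as Ro
M=robot.camera_model('top');V=np.array(M['view'])
A=np.linspace(0,2*np.pi,181)
def rim(th,s,x0):  # image of the head's front rim circle; th: joint angle (+ = to -y)
    R=Ro.from_quat(s['ee_rot']).as_matrix()@np.diag([1,-1,-1])   # lamp base axes
    g=np.array(s['position'])+R@[0,0,GZ]; 
    Rs=R@Ro.from_rotvec([th,0,0]).as_matrix()
    c=g+R@[155,0,-20]
    P=c+(Rs@np.c_[np.full(181,x0),45*np.cos(A),270+45*np.sin(A)].T).T
    p=P@V[:3,:3].T+V[:3,3];return np.c_[M['cx']-M['fx']*p[:,0]/p[:,2],M['cy']+M['fy']*p[:,1]/p[:,2]]
GZ=5
E
python3 - <<'E'
from h import *
s=robot.observe();g=cv2.cvtColor(cv2.imread('pics/t2_1.png'),6)
for x0 in(24,-24):
    c=rim(-.25,s,x0);print(x0,c.min(0).round(1),c.max(0).round(1),'upright',rim(0,s,x0).max(0).round(1))
print(g[272:302:2,292:345:2]);
for th in(.25,): print(rim(th,s,24).max(0))
E
```

```text
24 [297.5 277.9] [338.3 281.5] upright [369.  278.8]
-24 [299.3 299.7] [340.3 303.7] upright [371.2 301.1]
[[ 24  25  22  24  24  23  22  22  25  24  26  24  24  24  23  23  25  23
   32  35  52  71  77  80  96 115 149]
 [ 22  23  24  21  25  19  20  23  25  22  23  22  34 107 147 188 197 202
  204 217 226 237 240 239 239 242 243]
 [ 21  24  20  23  22  25  23  26  39  46  64  67 103 235 238 242 242 227
  221 225 228 223 229 239 243 244 243]
 [ 24  25  20  25  46  62 101 202 214 219 234 232 233 241 237 238 234 225
  220 209 199 177 155 216 213 231 243]
 [ 24  20  35 146 192 212 226 237 240 242 242 241 242 241 239 235 231 224
  217 204 191 171 148 198 180 203 216]
 [ 22  27  37 165 213 223 231 234 237 239 238 239 238 238 236 232 226 219
  210 198 185 164 140 156 147 152 162]
 [ 23  25  23 141 203 218 227 230 234 236 235 236 235 235 232 227 221 215
  206 194 178 156 133  99 103  97 100]
 [ 23  25  21  68 184 208 220 226 230 232 232 232 232 231 229 224 218 210
  198 189 172 148 118  99  92  97  95]
 [ 25  24  23  29 142 196 212 221 227 228 228 230 229 230 225 220 214 206
  195 181 162 136 102  98  94  99  89]
 [ 25  25  23  19  58 164 203 217 222 226 227 228 228 227 222 219 213 204
  190 171 149 186 220 130 101  98 100]
 [ 24  24  21  23  22  79 182 208 218 222 225 226 226 225 222 217 211 199
  183 161 160 238 211 193 187 177 195]
 [ 27  20  22  24  21  25 108 190 209 219 225 225 225 224 221 216 205 192
  173 150 221 242 232 235 214 144 227]
 [ 23  22  20  22  25  20  30 117 198 214 222 224 224 224 220 213 200 186
  161 187 242 244 245 244 240 241 244]
 [ 22  24  26  20  25  22  26  40 156 204 217 222 223 222 217 209 196 180
  171 234 244 245 245 244 244 243 244]
 [ 23  22  26  23  23  25  22  22  58 127 141 146 146 144 224 234 238 242
  245 244 245 245 244 244 244 245 245]]
[398.7540192  276.26072663]
```

```bash
python3 -m inch '[{"tx":0,"ty":0,"tz":0,"turn":0,"hand":-1},{"tx":0,"ty":0,"tz":0,"turn":0,"hand":-1}]' | head -2
python3 est.py 0,0 5 0
```

```text
clock: 8.92
position: [328.7, -200.4, 114.3]
meas -0.0748 pred -0.0657 gap 6.1 -> th -0.0659 w 0.1269 b -0.0005
meas -0.0705 pred -0.0659 gap 6.7 -> th -0.0627 w 0.1016 b 0.0005
meas -0.0654 pred -0.0627 gap 7.3 -> th -0.0594 w 0.0812 b 0.0010
sd [0.0031 0.0175 0.006 ] u -0.0664 pos [ 328.7 -200.5  114.4] clock 9.0167
plan [-0.11, -0.15, -0.15, -0.12, -0.06] sum mm -14.8 th [-0.047, -0.031, -0.016, -0.003, 0.004] u_end 0.0014
```

```bash
python3 -m inch '[{"tx":0,"ty":-0.11,"tz":0,"turn":0,"hand":-1},{"tx":0,"ty":-0.15,"tz":0,"turn":0,"hand":-1},{"tx":0,"ty":-0.15,"tz":0,"turn":0,"hand":-1},{"tx":0,"ty":-0.12,"tz":0,"turn":0,"hand":-1},{"tx":0,"ty":-0.06,"tz":0,"turn":0,"hand":-1}]' | head -2
python3 est.py -0.11,-0.15,-0.15,-0.12,-0.06 5 0
```

```text
clock: 9.48
position: [327.0, -185.4, 114.2]
meas -0.0013 pred 0.0042 gap 13.7 -> th 0.0000 w -0.0052 b 0.0023
meas -0.0025 pred 0.0000 gap 13.6 -> th -0.0023 w -0.0245 b 0.0027
meas -0.0053 pred -0.0023 gap 13.2 -> th -0.0051 w -0.0330 b 0.0031
sd [0.0031 0.0164 0.0052] u -0.0531 pos [ 327.1 -185.8  114.3] clock 9.5833
plan [-0.09, -0.13, -0.12, -0.09, -0.04] sum mm -11.7 th [-0.003, 0.005, 0.012, 0.018, 0.02] u_end -0.0002
```

```bash
python3 -m inch '[{"tx":0,"ty":-0.10,"tz":0,"turn":0,"hand":-1},{"tx":0,"ty":-0.13,"tz":0,"turn":0,"hand":-1},{"tx":0,"ty":-0.12,"tz":0,"turn":0,"hand":-1},{"tx":0,"ty":-0.09,"tz":0,"turn":0,"hand":-1},{"tx":0,"ty":-0.04,"tz":0,"turn":0,"hand":-1}]' | head -2
python3 est.py -0.10,-0.13,-0.12,-0.09,-0.04 6 20
```

```text
clock: 10.05
position: [325.8, -173.7, 114.2]
meas 0.0323 pred 0.0209 gap 16.6 -> th 0.0317 w 0.0010 b 0.0010
meas 0.0325 pred 0.0317 gap 16.6 -> th 0.0320 w -0.0018 b 0.0009
meas 0.0308 pred 0.0320 gap 16.4 -> th 0.0314 w 0.0001 b 0.0010
sd [0.0031 0.0162 0.0049] u 0.0744 pos [ 325.9 -174.   114.3] clock 10.15
plan [0.09, 0.14, 0.15, 0.14, 0.1, 0.05] sum mm 16.8 th [0.027, 0.017, 0.006, -0.004, -0.012, -0.014] u_end 0.0049
```

```bash
python3 -m inch '[{"tx":0,"ty":0.09,"tz":0,"turn":0,"hand":-1},{"tx":0,"ty":0.14,"tz":0,"turn":0,"hand":-1},{"tx":0,"ty":0.15,"tz":0,"turn":0,"hand":-1},{"tx":0,"ty":0.14,"tz":0,"turn":0,"hand":-1},{"tx":0,"ty":0.10,"tz":0,"turn":0,"hand":-1},{"tx":0,"ty":0.05,"tz":0,"turn":0,"hand":-1}]' | head -2
python3 est.py 0.09,0.14,0.15,0.14,0.10,0.05 6 15
```

```text
clock: 10.7
position: [327.7, -191.4, 114.3]
meas -0.0025 pred -0.0145 gap 14.2 -> th -0.0015 w 0.0532 b -0.0007
meas 0.0023 pred -0.0015 gap 14.7 -> th 0.0039 w 0.0697 b -0.0011
meas 0.0073 pred 0.0039 gap 15.4 -> th 0.0091 w 0.0765 b -0.0014
sd [0.0031 0.0163 0.0046] u 0.1022 pos [ 327.7 -191.   114.3] clock 10.8
plan [0.15, 0.22, 0.22, 0.18, 0.12, 0.05] sum mm 23.5 th [0.007, -0.004, -0.017, -0.028, -0.034, -0.034] u_end -0.0014
```

```bash
cat > fit.py <<'E'
import numpy as np
from scipy.optimize import least_squares
segs=[([],[-.0748,-.0705,-.0654]),([-.11,-.15,-.15,-.12,-.06],[-.0013,-.0025,-.0053]),([-.10,-.13,-.12,-.09,-.04],[.0323,.0325,.0308]),([.09,.14,.15,.14,.10,.05],[-.0025,.0023,.0073])]
DT=1/240
def sim(p):
    f,k,tau,b,th,w=p;tau=abs(tau)+.005;L2=(.505*f-.45)/(.0133*f);C=.01/(.0133*f);v=0;out=[];y=[]
    def adv(vc,T):
        nonlocal th,w,v
        for _ in range(round(T/DT)):
            a=(vc-v)/tau;w+=(L2*(th-b)-C*w-3.87e-3*k*a)*DT;th+=w*DT;v+=a*DT
    for r,m in segs:
        for d in r: adv(d*300,1/12)
        for z in m: out.append(th-z);adv(0,.05)
    return np.array(out),th,w
def res(p): return np.r_[sim(p)[0]/.002,(p[0]-1)/.03,(p[1]-1)/.05,(p[2]-.04)/.02,p[3]/.008]
s=least_squares(res,[1,1,.04,0,-.075,.1],x_scale=[.01,.01,.01,.01,.01,.1])
cov=np.linalg.inv(s.jac.T@s.jac)
print(s.x.round(4),np.sqrt(np.diag(cov)).round(4),'res',sim(s.x)[0].round(4),'end',sim(s.x)[1:],2*s.cost)
E
python3 fit.py
```

```text
[ 1.0151  1.0048  0.0191 -0.0056 -0.0752  0.1186] [0.0198 0.0447 0.0166 0.0024 0.0014 0.013 ] res [-0.0004  0.0006  0.     -0.0016 -0.0003  0.0015 -0.0008 -0.0004  0.0016
  0.0015 -0.0002 -0.0013] end (np.float64(0.0100956833201128), np.float64(0.08127123829358253)) 4.99845620012857
```

```bash
sed -i "s/TAU=.04/TAU=.02/; s/'F',1)/'F',1.015)/; s/\.004\*\*2/.0015**2/; s/np.diag(\[0,.03\*\*2,.002\*\*2,0\])/np.diag([0,.012**2,.0007**2,0])/; s/for _ in range(nc):/s=robot.observe();im=None\n    for _ in range(nc if rows else 0):/; s/^    cv2.imwrite('pics\/last.png',im);/    cv2.imwrite('pics\/last.png',im) if im is not None else 0;/" est.py
python3 - <<'E'
import json,numpy as np
json.dump(dict(x=[.0101,.0813,-.0056,0],P=np.diag([.0015**2,.01**2,.0024**2,0]).tolist()),open('kf.json','w'))
E
python3 est.py '' 6 15
```

```text
sd [0.0015 0.01   0.0024] u 0.1214 pos [ 327.6 -190.9  114.3] clock 10.85
plan [0.17, 0.24, 0.24, 0.19, 0.12, 0.05] sum mm 25.2 th [0.004, -0.01, -0.024, -0.035, -0.039, -0.038] u_end 0.0014
```

```bash
python3 -m inch '[{"tx":0,"ty":0.17,"tz":0,"turn":0,"hand":-1},{"tx":0,"ty":0.24,"tz":0,"turn":0,"hand":-1},{"tx":0,"ty":0.24,"tz":0,"turn":0,"hand":-1},{"tx":0,"ty":0.19,"tz":0,"turn":0,"hand":-1},{"tx":0,"ty":0.12,"tz":0,"turn":0,"hand":-1},{"tx":0,"ty":0.05,"tz":0,"turn":0,"hand":-1}]' | head -2
python3 est.py 0.17,0.24,0.24,0.19,0.12,0.05 6 0
```

```text
clock: 11.35
position: [330.4, -216.7, 114.4]
meas -0.0326 pred -0.0375 gap 13.1 -> th -0.0292 w 0.0837 b -0.0060
meas -0.0266 pred -0.0292 gap 13.8 -> th -0.0235 w 0.0834 b -0.0063
meas -0.0225 pred -0.0235 gap 14.4 -> th -0.0190 w 0.0786 b -0.0064
sd [0.0012 0.007  0.0024] u 0.0464 pos [ 330.3 -216.   114.2] clock 11.45
plan [0.07, 0.1, 0.09, 0.07, 0.03, 0.01] sum mm 9.2 th [-0.018, -0.021, -0.025, -0.026, -0.025, -0.023] u_end 0.0016
```

```bash
python3 -m inch '[{"tx":0,"ty":0.07,"tz":0,"turn":0,"hand":-1},{"tx":0,"ty":0.10,"tz":0,"turn":0,"hand":-1},{"tx":0,"ty":0.09,"tz":0,"turn":0,"hand":-1},{"tx":0,"ty":0.07,"tz":0,"turn":0,"hand":-1},{"tx":0,"ty":0.03,"tz":0,"turn":0,"hand":-1},{"tx":0,"ty":0.01,"tz":0,"turn":0,"hand":-1}]' | head -2
python3 est.py 0.07,0.10,0.09,0.07,0.03,0.01 8 0
```

```text
clock: 12.0
position: [331.3, -225.3, 114.4]
meas -0.0239 pred -0.0228 gap 15.1 -> th -0.0222 w 0.0347 b -0.0062
meas -0.0210 pred -0.0222 gap 15.5 -> th -0.0198 w 0.0325 b -0.0063
meas -0.0192 pred -0.0198 gap 15.7 -> th -0.0180 w 0.0294 b -0.0064
sd [0.0012 0.0067 0.002 ] u -0.0003 pos [ 331.3 -225.1  114.3] clock 12.1
plan [0.0, 0.0, 0.0, -0.0, -0.0, -0.0, -0.0, -0.0] sum mm 0.0 th [-0.016, -0.014, -0.013, -0.011, -0.011, -0.01, -0.009, -0.009] u_end -0.0019
```

```bash
python3 -m inch '[{"tx":0,"ty":0,"tz":0,"turn":0,"hand":-1},{"tx":0,"ty":0,"tz":0,"turn":0,"hand":-1},{"tx":0,"ty":0,"tz":0,"turn":0,"hand":-1},{"tx":0,"ty":0,"tz":0,"turn":0,"hand":-1},{"tx":0,"ty":0,"tz":0,"turn":0,"hand":-1},{"tx":0,"ty":0,"tz":0,"turn":0,"hand":-1}]' | head -2
python3 est.py 0,0,0,0,0,0 8 0
```

```text
clock: 12.65
position: [331.3, -225.1, 114.3]
meas -0.0107 pred -0.0099 gap 16.7 -> th -0.0104 w 0.0046 b -0.0063
meas -0.0103 pred -0.0104 gap 16.8 -> th -0.0101 w 0.0037 b -0.0063
meas -0.0095 pred -0.0101 gap 16.9 -> th -0.0096 w 0.0037 b -0.0064
sd [0.0012 0.0065 0.0018] u -0.0047 pos [ 331.3 -225.1  114.3] clock 12.75
plan [-0.01, -0.01, -0.01, -0.01, -0.01, -0.0, -0.0, 0.0] sum mm -1.2 th [-0.009, -0.008, -0.007, -0.006, -0.005, -0.005, -0.005, -0.005] u_end 0.0054
```

```bash
python3 -m inch '[{"tx":0,"ty":-0.01,"tz":0,"turn":0,"hand":-1},{"tx":0,"ty":-0.01,"tz":0,"turn":0,"hand":-1},{"tx":0,"ty":-0.01,"tz":0,"turn":0,"hand":-1},{"tx":0,"ty":0,"tz":0,"turn":0,"hand":-1},{"tx":0,"ty":0,"tz":0,"turn":0,"hand":-1},{"tx":0,"ty":0,"tz":0,"turn":0,"hand":-1},{"tx":0,"ty":0,"tz":0,"turn":0,"hand":-1},{"tx":0,"ty":0,"tz":0,"turn":0,"hand":-1}]' | head -2
python3 est.py -0.01,-0.01,-0.01,0,0,0,0,0 8 0
```

```text
clock: 13.47
position: [331.2, -224.4, 114.3]
meas -0.0052 pred -0.0068 gap 17.3 -> th -0.0052 w 0.0025 b -0.0065
meas -0.0038 pred -0.0052 gap 17.5 -> th -0.0042 w 0.0049 b -0.0066
meas -0.0037 pred -0.0042 gap 17.5 -> th -0.0037 w 0.0060 b -0.0067
sd [0.0012 0.0066 0.0017] u 0.0138 pos [ 331.2 -224.4  114.3] clock 13.5667
plan [0.02, 0.03, 0.03, 0.02, 0.01, 0.01, -0.0, -0.0] sum mm 3.0 th [-0.005, -0.007, -0.009, -0.01, -0.01, -0.01, -0.01, -0.01] u_end -0.0028
```

```bash
python3 -m inch '[{"tx":0,"ty":0.02,"tz":0,"turn":0,"hand":-1},{"tx":0,"ty":0.03,"tz":0,"turn":0,"hand":-1},{"tx":0,"ty":0.03,"tz":0,"turn":0,"hand":-1},{"tx":0,"ty":0.02,"tz":0,"turn":0,"hand":-1},{"tx":0,"ty":0.01,"tz":0,"turn":0,"hand":-1},{"tx":0,"ty":0.01,"tz":0,"turn":0,"hand":-1},{"tx":0,"ty":0,"tz":0,"turn":0,"hand":-1},{"tx":0,"ty":0,"tz":0,"turn":0,"hand":-1}]' | head -2
python3 est.py 0.02,0.03,0.03,0.02,0.01,0.01,0,0 8 0
```

```text
clock: 14.28
position: [331.5, -227.3, 114.3]
meas -0.0068 pred -0.0095 gap 17.5 -> th -0.0063 w 0.0106 b -0.0069
meas -0.0062 pred -0.0063 gap 17.5 -> th -0.0057 w 0.0106 b -0.0069
meas -0.0062 pred -0.0057 gap 17.5 -> th -0.0054 w 0.0099 b -0.0069
sd [0.0012 0.0065 0.0016] u 0.0136 pos [ 331.5 -227.3  114.3] clock 14.3833
plan [0.02, 0.03, 0.03, 0.02, 0.01, 0.01, -0.0, -0.0] sum mm 3.0 th [-0.006, -0.008, -0.01, -0.011, -0.011, -0.011, -0.011, -0.01] u_end -0.0034
```

```bash
python3 -m inch '[{"tx":0,"ty":0.02,"tz":0,"turn":0,"hand":-1},{"tx":0,"ty":0.03,"tz":0,"turn":0,"hand":-1},{"tx":0,"ty":0.03,"tz":0,"turn":0,"hand":-1},{"tx":0,"ty":0.02,"tz":0,"turn":0,"hand":-1},{"tx":0,"ty":0.02,"tz":0,"turn":0,"hand":-1},{"tx":0,"ty":0.01,"tz":0,"turn":0,"hand":-1},{"tx":0,"ty":0,"tz":0,"turn":0,"hand":-1},{"tx":0,"ty":0,"tz":0,"turn":0,"hand":-1}]' | head -2
python3 est.py 0.02,0.03,0.03,0.02,0.02,0.01,0,0 8 0
```

```text
clock: 15.1
position: [331.9, -230.6, 114.3]
meas -0.0092 pred -0.0111 gap 17.5 -> th -0.0089 w 0.0083 b -0.0071
meas -0.0087 pred -0.0089 gap 17.6 -> th -0.0084 w 0.0078 b -0.0071
meas -0.0087 pred -0.0084 gap 17.6 -> th -0.0082 w 0.0069 b -0.0071
sd [0.0012 0.0065 0.0015] u 0.004 pos [ 331.9 -230.5  114.3] clock 15.2
plan [0.01, 0.01, 0.01, 0.01, 0.0, 0.0, -0.0, -0.0] sum mm 1.0 th [-0.008, -0.009, -0.009, -0.01, -0.01, -0.009, -0.009, -0.009] u_end -0.0049
```

```bash
python3 -m inch '[{"tx":0,"ty":0.01,"tz":0,"turn":0,"hand":-1},{"tx":0,"ty":0.01,"tz":0,"turn":0,"hand":-1},{"tx":0,"ty":0.01,"tz":0,"turn":0,"hand":-1},{"tx":0,"ty":0,"tz":0,"turn":0,"hand":-1},{"tx":0,"ty":0,"tz":0,"turn":0,"hand":-1},{"tx":0,"ty":0,"tz":0,"turn":0,"hand":-1},{"tx":0,"ty":0,"tz":0,"turn":0,"hand":-1},{"tx":0,"ty":0,"tz":0,"turn":0,"hand":-1},{"tx":0,"ty":0,"tz":0,"turn":0,"hand":-1}]' | head -2
python3 est.py 0.01,0.01,0.01,0,0,0,0,0,0 12 58
```

```text
clock: 16.0
position: [331.9, -231.3, 114.3]
meas -0.0083 pred -0.0078 gap 17.7 -> th -0.0083 w 0.0002 b -0.0070
meas -0.0083 pred -0.0083 gap 17.7 -> th -0.0083 w -0.0001 b -0.0070
meas -0.0078 pred -0.0083 gap 17.8 -> th -0.0081 w 0.0002 b -0.0070
sd [0.0012 0.0066 0.0015] u -0.0025 pos [ 331.9 -231.3  114.3] clock 16.1
plan [-0.13, -0.17, -0.14, -0.07, 0.01, 0.1, 0.18, 0.24, 0.26, 0.25, 0.2, 0.12] sum mm 21.2 th [0.002, 0.017, 0.03, 0.038, 0.039, 0.034, 0.022, 0.006, -0.012, -0.028, -0.039, -0.044] u_end -0.01
```

```bash
python3 -m inch '[{"tx":0,"ty":-0.01,"tz":0,"turn":0,"hand":-1},{"tx":0,"ty":0,"tz":0,"turn":0,"hand":-1},{"tx":0,"ty":0,"tz":0,"turn":0,"hand":-1},{"tx":0,"ty":0,"tz":0,"turn":0,"hand":-1},{"tx":0,"ty":0,"tz":0,"turn":0,"hand":-1},{"tx":0,"ty":0,"tz":0,"turn":0,"hand":-1},{"tx":0,"ty":0,"tz":0,"turn":0,"hand":-1},{"tx":0,"ty":0,"tz":0,"turn":0,"hand":-1},{"tx":0,"ty":0,"tz":0,"turn":0,"hand":-1}]' | head -2
python3 est.py -0.01,0,0,0,0,0,0,0,0 12 58
```

```text
clock: 16.9
position: [331.9, -231.1, 114.3]
meas -0.0050 pred -0.0078 gap 18.1 -> th -0.0049 w 0.0046 b -0.0072
meas -0.0042 pred -0.0049 gap 18.2 -> th -0.0042 w 0.0060 b -0.0073
meas -0.0041 pred -0.0042 gap 18.2 -> th -0.0039 w 0.0067 b -0.0073
sd [0.0012 0.0066 0.0015] u 0.0154 pos [ 331.9 -231.1  114.3] clock 17.0
plan [-0.11, -0.14, -0.1, -0.04, 0.04, 0.12, 0.19, 0.23, 0.25, 0.23, 0.19, 0.11] sum mm 24.3 th [0.005, 0.018, 0.029, 0.035, 0.034, 0.028, 0.016, 0.001, -0.015, -0.029, -0.039, -0.043] u_end -0.0043
```

```bash
python3 -m inch '[{"tx":0,"ty":-0.11,"tz":0.1,"turn":0,"hand":-1},{"tx":0,"ty":-0.14,"tz":0.1,"turn":0,"hand":-1},{"tx":0,"ty":-0.10,"tz":0.1,"turn":0,"hand":-1},{"tx":0,"ty":-0.04,"tz":0.1,"turn":0,"hand":-1},{"tx":0,"ty":0.04,"tz":0.1,"turn":0,"hand":-1},{"tx":0,"ty":0.12,"tz":0.1,"turn":0,"hand":-1},{"tx":0,"ty":0.19,"tz":0.1,"turn":0,"hand":-1},{"tx":0,"ty":0.23,"tz":0.1,"turn":0,"hand":-1},{"tx":0,"ty":0.25,"tz":0.1,"turn":0,"hand":-1},{"tx":0,"ty":0.23,"tz":0.1,"turn":0,"hand":-1},{"tx":0,"ty":0.19,"tz":0.1,"turn":0,"hand":-1},{"tx":0,"ty":0.11,"tz":0.1,"turn":0,"hand":-1}]' | head -2
python3 est.py -0.11,-0.14,-0.10,-0.04,0.04,0.12,0.19,0.23,0.25,0.23,0.19,0.11 9 30
```

```text
clock: 18.05
position: [334.6, -256.3, 84.1]
meas 0.0536 pred -0.0434 gap 26.4 -> th 0.0652 w 0.2818 b -0.0116
meas 0.0568 pred 0.0652 gap 26.7 -> th 0.0745 w 0.2854 b -0.0112
meas 0.0600 pred 0.0745 gap 27.2 -> th 0.0819 w 0.2757 b -0.0102
sd [0.0012 0.0067 0.0015] u 0.5111 pos [ 334.2 -255.4   83.8] clock 18.15
plan [0.66, 0.96, 1.0, 0.86, 0.62, 0.33, 0.08, -0.1, -0.14] sum mm 106.8 th [0.055, -0.003, -0.065, -0.115, -0.145, -0.15, -0.136, -0.108, -0.079] u_end 0.0049
```

Run:
```python
from h import *
s=robot.observe();im=cv2.imread('pics/last.png')
for t in(-.05,0,.05): c=rim(t,s,24);print(t,c.max(0),c.min(0))
cv2.imwrite('pics/lc.png',cv2.resize(im[220:330,340:500],None,fx=4,fy=4))
```

```text
-0.05 [432.81121097 273.48887662] [392.39724007 269.94309445]
0 [438.81587792 272.98081788] [398.30747057 269.42391302]
0.05 [444.73743366 272.48050274] [404.15658056 268.91421053]
```

View pics/lc.png

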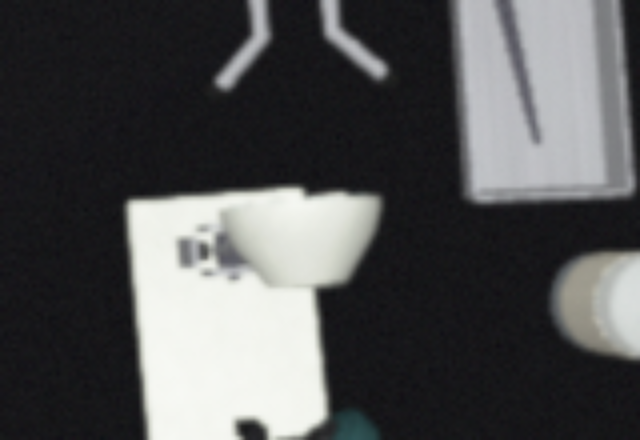

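```bash
sed -i 's/def measure():/def measure(pred,im=None):/; s/;im=robot.capture(.top.);s2/;im=robot.capture("top") if im is None else im;s2/; s/hi=int(rim(.25,s,24)\[:,0\].max())+4/hi=int(rim(pred+.06,s,24)[:,0].max())+3/; s/=measure();S/=measure(x[0]);S/' est.py; grep -n "measure\|hi=" est.py
python3 - <<'E'
from est import *
x=np.array([-.0039,.0067,-.0073,0]);P=np.diag([.0012**2,.0066**2,.0015**2,0])
for d in [-0.11,-0.14,-0.10,-0.04,0.04,0.12,0.19,0.23,0.25,0.23,0.19,0.11]: x,P=run(x,P,d*300,1/12)
x,P=run(x,P,0,.1)
z,gap,s,_=measure(x[0],cv2.imread('pics/last.png'));print(x,z,gap,np.sqrt(np.diag(P)))
S=P[0,0]+.002**2;k=P[:,0]/S;x=x+k*(z-x[0]);P=P-np.outer(k,P[0]);x,P=run(x,P,0,.05);print(x)
json.dump(dict(x=x.tolist(),P=P.tolist()),open('kf.json','w'))
E
python3 est.py '' 6 30;python3 est.py '' 9 30
```

```text
17:def measure(pred,im=None):
21:    hi=int(rim(pred+.06,s,24)[:,0].max())+3;E=[]
38:        z,gap,s,im=measure(x[0]);S=P[0,0]+.0015**2
[-0.03729556  0.07203091 -0.0073      0.12203595] -0.03256060000126566 16.170439650847015 [0.01643945 0.03245323 0.00167003 0.        ]
[-0.02878739  0.07325425 -0.00743715  0.00739599]
sd [0.0022 0.0075 0.0016] u 0.0187 pos [ 334.2 -255.2   83.9] clock 18.2
plan [-0.0, 0.01, 0.04, 0.05, 0.05, 0.04] sum mm 4.8 th [-0.023, -0.019, -0.018, -0.019, -0.02, -0.021] u_end 0.0
sd [0.0022 0.0075 0.0016] u 0.0187 pos [ 334.2 -255.2   83.9] clock 18.2
plan [-0.03, -0.03, -0.0, 0.03, 0.06, 0.08, 0.09, 0.08, 0.05] sum mm 8.2 th [-0.021, -0.013, -0.009, -0.007, -0.009, -0.012, -0.017, -0.021, -0.023] u_end 0.0027
```

```bash
python3 -m inch '[{"tx":-0.2,"ty":0,"tz":0.05,"turn":0,"hand":-1},{"tx":-0.2,"ty":0.01,"tz":0.05,"turn":0,"hand":-1},{"tx":-0.2,"ty":0.04,"tz":0.05,"turn":0,"hand":-1},{"tx":-0.2,"ty":0.05,"tz":0.05,"turn":0,"hand":-1},{"tx":-0.2,"ty":0.05,"tz":0.05,"turn":0,"hand":-1},{"tx":-0.2,"ty":0.04,"tz":0.05,"turn":0,"hand":-1}]' | head -2
python3 est.py 0,0.01,0.04,0.05,0.05,0.04 12 40
```

```text
clock: 18.7
position: [304.5, -263.2, 76.8]
meas -0.0249 pred -0.0212 gap 17.5 -> th -0.0241 w 0.0215 b -0.0072
meas -0.0237 pred -0.0241 gap 17.7 -> th -0.0228 w 0.0201 b -0.0072
meas -0.0237 pred -0.0228 gap 17.7 -> th -0.0224 w 0.0147 b -0.0071
sd [0.0012 0.0067 0.0016] u -0.0243 pos [ 304.4 -263.1   76.6] clock 18.8
plan [-0.12, -0.16, -0.15, -0.09, -0.02, 0.05, 0.12, 0.17, 0.19, 0.19, 0.16, 0.09] sum mm 10.8 th [-0.012, 0.002, 0.016, 0.025, 0.028, 0.026, 0.018, 0.006, -0.007, -0.02, -0.03, -0.034] u_end -0.0082
```

```bash
python3 -m inch '[{"tx":0,"ty":-0.12,"tz":0,"turn":0,"hand":-1},{"tx":0,"ty":-0.16,"tz":0,"turn":0,"hand":-1},{"tx":0,"ty":-0.15,"tz":0,"turn":0,"hand":-1},{"tx":0,"ty":-0.09,"tz":0,"turn":0,"hand":-1},{"tx":0,"ty":-0.02,"tz":0,"turn":0,"hand":-1},{"tx":0,"ty":0.05,"tz":0,"turn":0,"hand":-1},{"tx":0,"ty":0.12,"tz":0,"turn":0,"hand":-1},{"tx":0,"ty":0.17,"tz":0,"turn":0,"hand":-1},{"tx":0,"ty":0.19,"tz":0,"turn":0,"hand":-1},{"tx":0,"ty":0.19,"tz":0,"turn":0,"hand":-1},{"tx":0,"ty":0.16,"tz":0,"turn":0,"hand":-1},{"tx":0,"ty":0.09,"tz":0,"turn":0,"hand":-1}]' | head -2
python3 est.py -0.12,-0.16,-0.15,-0.09,-0.02,0.05,0.12,0.17,0.19,0.19,0.16,0.09 8 20
```

```text
clock: 19.85
position: [306.3, -274.7, 76.9]
meas -0.0350 pred -0.0341 gap 17.5 -> th -0.0335 w 0.0504 b -0.0071
meas -0.0317 pred -0.0335 gap 17.8 -> th -0.0299 w 0.0513 b -0.0072
meas -0.0266 pred -0.0299 gap 18.5 -> th -0.0259 w 0.0495 b -0.0074
sd [0.0012 0.0067 0.0015] u 0.0024 pos [ 306.2 -274.1   76.8] clock 19.95
plan [-0.03, -0.03, -0.01, 0.01, 0.03, 0.05, 0.05, 0.03] sum mm 2.5 th [-0.02, -0.014, -0.01, -0.009, -0.009, -0.012, -0.015, -0.016] u_end -0.0002
```

```bash
python3 est.py '' 12 45; python3 est.py '' 12 30
```

```text
sd [0.0012 0.0067 0.0015] u 0.0024 pos [ 306.2 -273.9   76.7] clock 20.0
plan [-0.1, -0.12, -0.1, -0.05, 0.02, 0.08, 0.14, 0.18, 0.2, 0.19, 0.15, 0.09] sum mm 17.0 th [-0.014, -0.001, 0.011, 0.019, 0.021, 0.017, 0.009, -0.002, -0.014, -0.026, -0.034, -0.037] u_end -0.0046
sd [0.0012 0.0067 0.0015] u 0.0024 pos [ 306.2 -273.9   76.7] clock 20.0
plan [-0.06, -0.08, -0.07, -0.03, 0.01, 0.06, 0.09, 0.12, 0.13, 0.12, 0.1, 0.06] sum mm 11.2 th [-0.018, -0.007, 0.002, 0.007, 0.009, 0.007, 0.002, -0.005, -0.013, -0.02, -0.025, -0.027] u_end -0.0021
```

```bash
python3 -m inch '[{"tx":0,"ty":-0.10,"tz":0,"turn":0,"hand":-1},{"tx":0,"ty":-0.12,"tz":0,"turn":0,"hand":-1},{"tx":0,"ty":-0.10,"tz":0,"turn":0,"hand":-1},{"tx":0,"ty":-0.05,"tz":0,"turn":0,"hand":-1},{"tx":0,"ty":0.02,"tz":0,"turn":0,"hand":-1},{"tx":0,"ty":0.08,"tz":0,"turn":0,"hand":-1},{"tx":0,"ty":0.14,"tz":0,"turn":0,"hand":-1},{"tx":0,"ty":0.18,"tz":0,"turn":0,"hand":-1},{"tx":0,"ty":0.20,"tz":0,"turn":0,"hand":-1},{"tx":0,"ty":0.19,"tz":0,"turn":0,"hand":-1},{"tx":0,"ty":0.15,"tz":0,"turn":0,"hand":-1},{"tx":0,"ty":0.09,"tz":0,"turn":0,"hand":-1}]' | head -2
python3 est.py -0.10,-0.12,-0.10,-0.05,0.02,0.08,0.14,0.18,0.20,0.19,0.15,0.09 7 0
```

```text
clock: 21.0
position: [308.1, -291.5, 76.8]
meas -0.0313 pred -0.0370 gap 19.6 -> th -0.0287 w 0.0731 b -0.0077
meas -0.0274 pred -0.0287 gap 20.0 -> th -0.0242 w 0.0738 b -0.0077
meas -0.0211 pred -0.0242 gap 20.8 -> th -0.0191 w 0.0726 b -0.0080
sd [0.0012 0.0067 0.0015] u 0.0441 pos [ 308.  -291.    76.8] clock 21.1
plan [0.07, 0.09, 0.09, 0.07, 0.04, 0.01, -0.0] sum mm 9.2 th [-0.019, -0.022, -0.025, -0.027, -0.027, -0.025, -0.022] u_end -0.0049
```

```bash
python3 -m inch '[{"tx":0,"ty":0.07,"tz":0,"turn":0,"hand":-1},{"tx":0,"ty":0.09,"tz":0,"turn":0,"hand":-1},{"tx":0,"ty":0.09,"tz":0,"turn":0,"hand":-1},{"tx":0,"ty":0.07,"tz":0,"turn":0,"hand":-1},{"tx":0,"ty":0.04,"tz":0,"turn":0,"hand":-1},{"tx":0,"ty":0.01,"tz":0,"turn":0,"hand":-1},{"tx":0,"ty":0,"tz":0,"turn":0,"hand":-1}]' | head -2
python3 est.py 0.07,0.09,0.09,0.07,0.04,0.01,0 10 -16; python3 est.py '' 10 -25
```

```text
clock: 21.73
position: [309.0, -299.9, 76.8]
meas -0.0213 pred -0.0221 gap 21.7 -> th -0.0197 w 0.0304 b -0.0081
meas -0.0197 pred -0.0197 gap 21.9 -> th -0.0183 w 0.0268 b -0.0081
meas -0.0185 pred -0.0183 gap 22.0 -> th -0.0172 w 0.0232 b -0.0080
sd [0.0012 0.0064 0.0015] u -0.0001 pos [ 309.  -299.8   76.8] clock 21.8333
plan [0.03, 0.04, 0.03, 0.01, -0.02, -0.04, -0.06, -0.06, -0.06, -0.04] sum mm -4.2 th [-0.018, -0.02, -0.022, -0.022, -0.02, -0.017, -0.012, -0.007, -0.003, 0.0] u_end 0.0078
sd [0.0012 0.0064 0.0015] u -0.0001 pos [ 308.9 -299.8   76.8] clock 21.8833
plan [0.05, 0.06, 0.05, 0.01, -0.03, -0.06, -0.09, -0.1, -0.09, -0.05] sum mm -6.2 th [-0.019, -0.023, -0.027, -0.028, -0.025, -0.02, -0.013, -0.006, 0.001, 0.004] u_end 0.0081
```

```bash
python3 -m inch '[{"tx":0,"ty":0.06,"tz":0,"turn":0,"hand":-1},{"tx":0,"ty":0.06,"tz":0,"turn":0,"hand":-1},{"tx":0,"ty":0.05,"tz":0,"turn":0,"hand":-1},{"tx":0,"ty":0.01,"tz":0,"turn":0,"hand":-1},{"tx":0,"ty":-0.03,"tz":0,"turn":0,"hand":-1},{"tx":0,"ty":-0.06,"tz":0,"turn":0,"hand":-1},{"tx":0,"ty":-0.09,"tz":0,"turn":0,"hand":-1},{"tx":0,"ty":-0.10,"tz":0,"turn":0,"hand":-1},{"tx":0,"ty":-0.09,"tz":0,"turn":0,"hand":-1},{"tx":0,"ty":-0.05,"tz":0,"turn":0,"hand":-1}]' | head -2
python3 est.py 0.06,0.06,0.05,0.01,-0.03,-0.06,-0.09,-0.10,-0.09,-0.05 6 0; python3 est.py '' 12 0;python3 - <<'E'
from h import *
im=cv2.imread('pics/last.png');cv2.imwrite('pics/lc2.png',cv2.resize(im[150:330,340:500],None,fx=4.4,fy=3.3))
E
```

```text
clock: 22.72
position: [308.3, -293.4, 76.7]
meas -0.0031 pred 0.0024 gap 23.2 -> th -0.0041 w -0.0349 b -0.0077
meas -0.0054 pred -0.0041 gap 23.0 -> th -0.0067 w -0.0382 b -0.0076
meas -0.0091 pred -0.0067 gap 22.5 -> th -0.0098 w -0.0404 b -0.0075
sd [0.0012 0.0066 0.0015] u -0.0463 pos [ 308.3 -293.6   76.8] clock 22.8167
plan [-0.07, -0.1, -0.09, -0.07, -0.04, -0.01] sum mm -9.5 th [-0.008, -0.002, 0.003, 0.006, 0.007, 0.006] u_end 0.001
sd [0.0012 0.0066 0.0015] u -0.0463 pos [ 308.4 -293.8   76.9] clock 22.8667
plan [-0.06, -0.09, -0.1, -0.09, -0.07, -0.04, -0.01, 0.01, 0.03, 0.04, 0.04, 0.03] sum mm -7.7 th [-0.008, -0.004, 0.002, 0.007, 0.01, 0.011, 0.01, 0.008, 0.004, -0.001, -0.005, -0.008] u_end 0.0012
```

```bash
python3 -m inch '[{"tx":0,"ty":-0.07,"tz":0,"turn":0,"hand":-1},{"tx":0,"ty":-0.10,"tz":0,"turn":0,"hand":-1},{"tx":0,"ty":-0.09,"tz":0,"turn":0,"hand":-1},{"tx":0,"ty":-0.07,"tz":0,"turn":0,"hand":-1},{"tx":0,"ty":-0.04,"tz":0,"turn":0,"hand":-1},{"tx":0,"ty":-0.01,"tz":0,"turn":0,"hand":-1}]' | head -2
python3 est.py -0.07,-0.10,-0.09,-0.07,-0.04,-0.01 10 12; python3 est.py '' 12 18
```

```text
clock: 23.37
position: [307.3, -284.2, 76.8]
meas 0.0041 pred 0.0056 gap 23.1 -> th 0.0027 w -0.0320 b -0.0073
meas 0.0006 pred 0.0027 gap 22.7 -> th -0.0002 w -0.0327 b -0.0072
meas -0.0014 pred -0.0002 gap 22.5 -> th -0.0023 w -0.0319 b -0.0071
sd [0.0012 0.0064 0.0015] u -0.0198 pos [ 307.4 -284.4   76.8] clock 23.4667
plan [-0.05, -0.07, -0.06, -0.04, -0.01, 0.02, 0.04, 0.05, 0.05, 0.04] sum mm -0.8 th [-0.001, 0.003, 0.006, 0.008, 0.008, 0.005, 0.001, -0.003, -0.008, -0.011] u_end -0.0061
sd [0.0012 0.0064 0.0015] u -0.0198 pos [ 307.4 -284.5   76.9] clock 23.5167
plan [-0.07, -0.09, -0.08, -0.06, -0.02, 0.02, 0.05, 0.08, 0.09, 0.1, 0.08, 0.05] sum mm 3.7 th [0.001, 0.006, 0.012, 0.015, 0.016, 0.014, 0.01, 0.004, -0.003, -0.011, -0.016, -0.019] u_end -0.0066
```

```bash
python3 -m inch '[{"tx":0,"ty":-0.07,"tz":0,"turn":0,"hand":-1},{"tx":0,"ty":-0.09,"tz":0,"turn":0,"hand":-1},{"tx":0,"ty":-0.08,"tz":0,"turn":0,"hand":-1},{"tx":0,"ty":-0.06,"tz":0,"turn":0,"hand":-1},{"tx":0,"ty":-0.02,"tz":0,"turn":0,"hand":-1},{"tx":0,"ty":0.02,"tz":0,"turn":0,"hand":-1},{"tx":0,"ty":0.05,"tz":0,"turn":0,"hand":-1},{"tx":0,"ty":0.08,"tz":0,"turn":0,"hand":-1},{"tx":0,"ty":0.09,"tz":0,"turn":0,"hand":-1},{"tx":0,"ty":0.09,"tz":0,"turn":0,"hand":-1},{"tx":0,"ty":0.08,"tz":0,"turn":0,"hand":-1},{"tx":0,"ty":0.05,"tz":0,"turn":0,"hand":-1}]' | head -2
python3 est.py -0.07,-0.09,-0.08,-0.06,-0.02,0.02,0.05,0.08,0.09,0.09,0.08,0.05 6 0; python3 est.py '' 12 3
```

```text
clock: 24.52
position: [307.8, -288.4, 76.9]
meas -0.0187 pred -0.0184 gap 20.8 -> th -0.0183 w 0.0211 b -0.0071
meas -0.0175 pred -0.0183 gap 20.9 -> th -0.0167 w 0.0223 b -0.0071
meas -0.0158 pred -0.0167 gap 21.1 -> th -0.0152 w 0.0209 b -0.0072
sd [0.0012 0.0067 0.0015] u 0.0005 pos [ 307.7 -288.1   76.8] clock 24.6167
plan [0.0, 0.0, 0.0, -0.0, -0.0, -0.0] sum mm 0.0 th [-0.014, -0.012, -0.011, -0.01, -0.01, -0.009] u_end 0.0012
sd [0.0012 0.0067 0.0015] u 0.0005 pos [ 307.7 -288.    76.8] clock 24.6667
plan [-0.01, -0.01, -0.01, -0.0, 0.0, 0.01, 0.01, 0.01, 0.01, 0.01, 0.01, 0.0] sum mm 0.8 th [-0.013, -0.011, -0.009, -0.008, -0.007, -0.007, -0.007, -0.007, -0.008, -0.008, -0.008, -0.007] u_end 0.0107
```

```bash
python3 -m inch '[{"tx":0.3,"ty":0,"tz":0,"turn":0,"hand":-1},{"tx":0.6,"ty":0,"tz":0,"turn":0,"hand":-1},{"tx":0.8,"ty":0,"tz":0,"turn":0,"hand":-1},{"tx":0.8,"ty":0,"tz":0,"turn":0,"hand":-1},{"tx":0.8,"ty":0,"tz":0,"turn":0,"hand":-1},{"tx":0.8,"ty":0,"tz":0,"turn":0,"hand":-1},{"tx":0.7,"ty":0,"tz":0,"turn":0,"hand":-1},{"tx":0.6,"ty":0,"tz":0,"turn":0,"hand":-1},{"tx":0.5,"ty":0,"tz":0,"turn":0,"hand":-1},{"tx":0.4,"ty":0,"tz":0,"turn":0,"hand":-1},{"tx":0.35,"ty":0,"tz":0,"turn":0,"hand":-1},{"tx":0.3,"ty":0,"tz":0,"turn":0,"hand":-1}]'
python3 - <<'E'
from h import *
t=robot.capture('top');s=robot.observe();cv2.imwrite('pics/f1.png',t);print(s['position'],s['ee_rot'],s['force'])
sc=robot.capture('scene');cv2.imwrite('pics/f1s.png',sc)
u=proj('scene',[640,-255,220]).astype(int);print(u)
for th in(-.05,0,.05):print(th,rim(th,s,24).max(0),rim(th,s,24).min(0))
a=cv2.resize(t[160:300,360:480],(400,467),interpolation=2);b=cv2.resize(sc[u[1]-70:u[1]+70,u[0]-60:u[0]+60],(400,467),interpolation=2)
cv2.imwrite('pics/f1c.png',np.hstack([a,b]))
E
```

```text
clock: 25.67
position: [481.2, -269.5, 76.5]
ee_rot: [0.999, 0.052, -0.0, -0.0]
force: [1.2, -0.4, -7.6]
opening: 0.179
gripper_force: 59.6
[ 482.49642499 -269.49469662   76.78161465] [9.98616522e-01 5.25760093e-02 8.97113838e-04 2.82975110e-06] [ 2.18177387 -1.20705494 -7.13903397]
[248 183]
-0.05 [437.67187104 211.1434792 ] [398.0229579  204.14182831]
0 [443.55398462 210.65632207] [403.81109187 203.61751753]
0.05 [449.35052418 210.21236213] [409.53349642 203.14563419]
```

View pics/f1c.png

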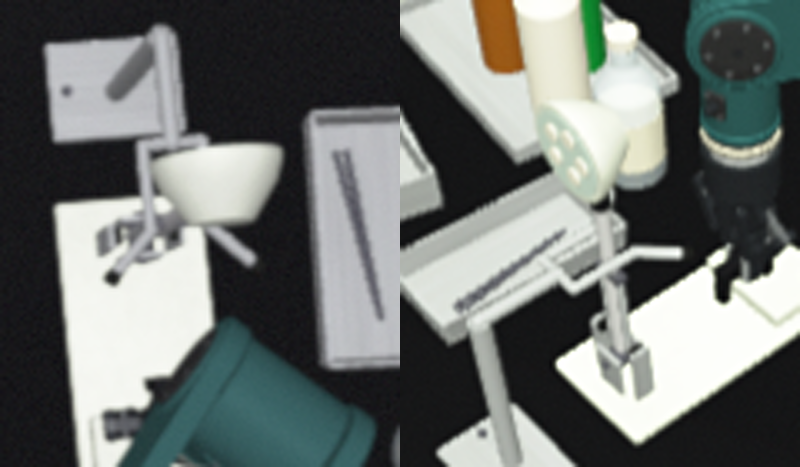

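```bash
python3 -m inch '[{"tx":0.3,"ty":0,"tz":0,"turn":0,"hand":-1},{"tx":0.25,"ty":0,"tz":0,"turn":0,"hand":-1},{"tx":0.25,"ty":0,"tz":0.05,"turn":0,"hand":-1},{"tx":0.2,"ty":0,"tz":0.1,"turn":0,"hand":-1},{"tx":0.12,"ty":0,"tz":0.1,"turn":0,"hand":-1},{"tx":0.05,"ty":0,"tz":0.05,"turn":0,"hand":-1},{"tx":0,"ty":0,"tz":0.04,"turn":0,"hand":-1},{"tx":0,"ty":0,"tz":0.04,"turn":0,"hand":-1},{"tx":0,"ty":0,"tz":0.03,"turn":0,"hand":-1},{"tx":0,"ty":0,"tz":0.02,"turn":0,"hand":-1}]'
python3 - <<'E'
from h import *
t=robot.capture('top');s=robot.observe();cv2.imwrite('pics/f2.png',t);print(s['position'],s['ee_rot'],s['force'],s['torque'])
sc=robot.capture('scene');u=proj('scene',[640,-255,220]).astype(int)
for th in(-.05,0,.05):print(th,rim(th,s,24).max(0))
a=cv2.resize(t[160:300,360:480],(400,467),interpolation=2);b=cv2.resize(sc[u[1]-70:u[1]+70,u[0]-60:u[0]+60],(400,467),interpolation=2)
cv2.imwrite('pics/f2c.png',np.hstack([a,b]))
E
```

```text
clock: 26.6
position: [509.4, -266.7, 66.1]
ee_rot: [0.999, 0.052, -0.0, 0.0]
force: [-0.1, -0.7, -7.7]
opening: 0.176
gripper_force: 59.7
[ 509.48028903 -266.72424311   66.1200997 ] [9.98630497e-01 5.23175323e-02 5.90040141e-05 5.97753727e-05] [-0.14169392 -0.10634628 -7.38948964] [-0.01731923  0.25747459  0.01169197]
-0.05 [435.13722491 200.63557631]
0 [440.94281411 200.15757326]
0.05 [446.66555541 199.72959248]
```

View pics/f2c.png

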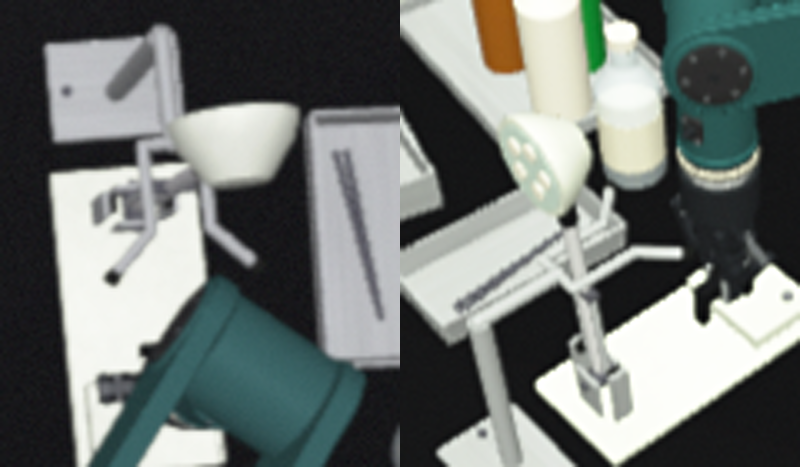

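```bash
python3 -m inch '[{"tx":0,"ty":0,"tz":0.02,"turn":0,"hand":-1},{"tx":0,"ty":0,"tz":0.01,"turn":0,"hand":-1},{"tx":0,"ty":0,"tz":0,"turn":0,"hand":-1}]' | sed -n 2,4p;  python3 -m inch '[{"tx":0,"ty":0,"tz":0.02,"turn":0,"hand":-1},{"tx":0,"ty":0,"tz":0.01,"turn":0,"hand":-1},{"tx":0,"ty":0,"tz":0,"turn":0,"hand":-1}]' | sed -n 2,4p
python3 - <<'E'
from h import *
s=robot.observe();print(s['force'],s['torque'],s['ee_rot'])
E
```

```text
position: [509.7, -266.8, 65.6]
ee_rot: [0.999, 0.052, 0.0, 0.0]
force: [-1.0, -0.0, -6.3]
position: [509.8, -266.9, 65.3]
ee_rot: [0.999, 0.052, 0.0, 0.0]
force: [-2.4, 0.3, -3.2]
[-2.38073534  0.29965601 -3.17912444] [0.02480293 0.2602643  0.02386148] [9.98629207e-01 5.23395184e-02 3.93472485e-04 3.54926829e-04]
```

```bash
python3 -m inch '[{"tx":0,"ty":0,"tz":0.015,"turn":0,"hand":-1},{"tx":0,"ty":0,"tz":0.01,"turn":0,"hand":-1},{"tx":0,"ty":0,"tz":0,"turn":0,"hand":-1}]' | sed -n 2,4p
python3 -m inch '[{"tx":0,"ty":0,"tz":0,"turn":0,"hand":0.2},{"tx":0,"ty":0,"tz":0,"turn":0,"hand":0.2},{"tx":0,"ty":0,"tz":0,"turn":0,"hand":0.2},{"tx":0,"ty":0,"tz":0,"turn":0,"hand":0.2},{"tx":0,"ty":0,"tz":0,"turn":0,"hand":0.2},{"tx":0,"ty":0,"tz":0,"turn":0,"hand":0.2},{"tx":0,"ty":0,"tz":0,"turn":0,"hand":0.2},{"tx":0,"ty":0,"tz":0,"turn":0,"hand":0.2}]'
```

```text
position: [509.9, -266.9, 65.3]
ee_rot: [0.999, 0.052, 0.0, 0.0]
force: [-4.6, 1.0, 3.2]
clock: 28.12
position: [509.6, -266.7, 63.9]
ee_rot: [0.999, 0.052, 0.0, 0.0]
force: [0.3, 0.1, 0.8]
opening: 0.601
gripper_force: 0.0
```

```bash
python3 -m inch '[{"tx":0,"ty":0,"tz":-0.2,"turn":0,"hand":0.2},{"tx":0,"ty":0,"tz":-0.5,"turn":0,"hand":0.2},{"tx":0,"ty":0,"tz":-0.7,"turn":0,"hand":0.2},{"tx":0,"ty":0,"tz":-0.7,"turn":0,"hand":0.2},{"tx":-0.6,"ty":0,"tz":-0.5,"turn":0,"hand":0.2},{"tx":-0.8,"ty":0,"tz":-0.4,"turn":0,"hand":0.2},{"tx":-0.8,"ty":0,"tz":-0.4,"turn":0,"hand":0.2},{"tx":-0.8,"ty":0,"tz":-0.4,"turn":0,"hand":0.2},{"tx":-0.8,"ty":0,"tz":-0.4,"turn":0,"hand":0.2},{"tx":-0.5,"ty":0,"tz":-0.2,"turn":0,"hand":0.2},{"tx":0,"ty":0,"tz":0,"turn":0,"hand":0.2},{"tx":0,"ty":0,"tz":0,"turn":0,"hand":0.2}]'
python3 - <<'E'
from h import *
t=robot.capture('top');sc=robot.capture('scene');u=proj('scene',[600,-255,150]).astype(int)
a=cv2.resize(t[160:300,360:480],(400,467),interpolation=2);b=cv2.resize(sc[u[1]-84:u[1]+84,u[0]-72:u[0]+72],(400,467),interpolation=2)
cv2.imwrite('pics/f3c.png',np.hstack([a,b]))
E
```

```text
clock: 29.12
position: [403.0, -278.3, 175.0]
ee_rot: [0.999, 0.052, 0.001, 0.001]
force: [0.2, -0.3, 0.6]
opening: 0.6
gripper_force: 0.0
```

View pics/f3c.png

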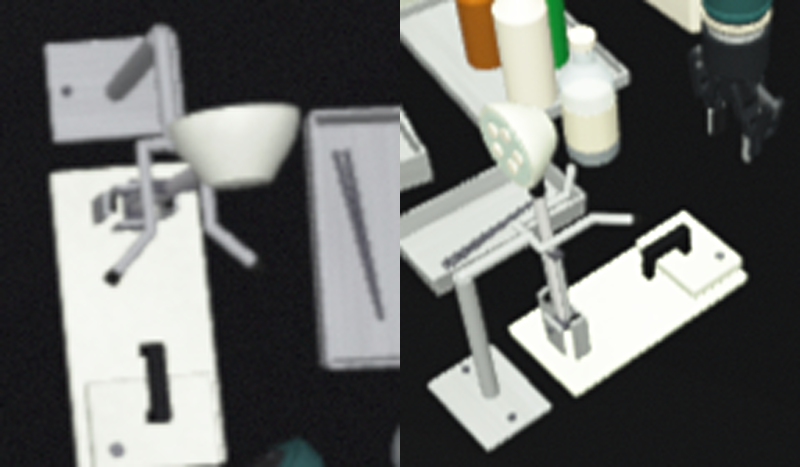

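Top crop: the base stands flat and the stem is between the prongs, near the crossbar and resting on the -y prong. The head is at about (235,145). The scene crop shows the same, with the hand clear of the lamp.

```bash
python3 -c "
from plant import robot
print(robot.job_done())"
```

```text
the job is handed in; nothing more can be done
None
```

The lamp was lifted, balanced upright in the air for over 4 s, slid into the fork and set down on the counter, with the hand clear and the job handed in at about 29 s. The parked stem rests lightly against the fork's -y prong, leaning about 0.08 rad.

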